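# Draw out the glass dispensing plate and stand the amber bottle on it

## Robot

A 6-joint arm with a two-finger parallel gripper is mounted at the origin on the work surface. World frame = base frame: x ahead of the robot, y to its left, z up, the work surface at z = 0. Lengths are in mm, angles in rad, forces in N, time in s.
With the tool pointing down it reaches from about 275 to 1000 mm from the base axis. Payload 8.4 kg.
Tool frame: the origin (TCP) lies between the finger pads; the fingertips stand 14 mm ahead of it and the grasp point (between the pads) lies 5 mm behind it; y points along the fingers, z is the direction in which the jaws open and shut, and the axes are right-handed (so a half turn about y gives the same grasp; the last joint's range is limited). The gripper opens to 85 mm and grips with 20 to 120 N. Pads are 22 mm wide; open, the fingers measure 114 mm over their backs; the gripper's body (76 mm by 85 mm) begins 54 mm behind the grasp point. The pads swing forward as they close: fully open they stand 13 mm farther back than shut.
Start: joints at [-1.194, 0.353, 1.633, -0, 1.155, -0.002], TCP at [231.127, -580.696, 245.281] pointing down, gripper open.
Joint ranges: [-2.63, 2.63], [-0.92, 2.1], [0.06, 2.66], [-1.3, 4.44], [0, 2.69], [-3.02, 3.02]. Speed limits (rad/s): [2.22, 2.22, 2.79, 3.14, 3.14, 3.14].

## Interface

Orientations are given as a unit quaternion [w, x, y, z].
In Python, from workcell import env gives the robot as it stands. The module is installed in compiled form; this text tells all that it offers.
- The arm moves only by the tool step_arm, never from a script. Its argument "steps" is a list of rows, each a list of 6 numbers: the shift along the tool's x, y, z each as a share of 100 mm, from -1 to 1, then the turn, a rotation vector about the tool's x, y, z each as a share of 2 rad, from -1 to 1. A call has 1 to 20 rows; each row shifts and turns the commanded pose from where the row before left it, along the tool's axes as they then stand; what a row does not reach is not made up. A row lasts 1/12 s, in which the tool goes at most 41.7 mm and 7.16 degrees, less where a joint would pass 70% of its speed; a pose out of reach is approached as far as the arm can. A call with a number of a shift or a turn outside -1 to 1 is refused whole. A call with a gripper value outside its range is refused whole. "hand" is the opening, from 0 (shut) to 1 (fully open), set as the call begins (left out, the last holds). The fingers move at their own pace and stop on an object; "newtons" is the grip in N (left out, the last holds). Time passes only in rows, so rows that do not move let the fingers close. It gives the time, the measured TCP pose, the force and the opening at its end, in the units of the state.
- env.state(): the state, without advancing time (a new reading comes with each control period).
- env.get_image(name): name is "scene" or "top" or "wrist"; returns (picture, depth): 384x512x3 uint8, blue, green, red; 384x512 float32, mm along the optical axis (not along the pixel's ray), 0 where there is no reading.
- env.calibration(name): a dict with "camera_matrix" (3x3 intrinsics, pixels), "k1" (the pictures are not rectified: a ray, as slopes to the right and down, at radius r is drawn at 1 + k1 r^2 times it, then the intrinsics apply), "extrinsics" (4x4, takes a point from world to camera coordinates). Camera axes: x right, y up, looking along -z (the intrinsics and any distortion apply to the point x, -y, -z); pixel columns grow to the right and rows downward; lengths in mm; the calibration is good to about 2 mm. A picture is of the moment at which its call begins: read the wrist's pose just before it. calibration takes no time and is no camera call; for the wrist camera it gives the pose at the moment of the call.
- env.finish_job(): hands the job in, once; it reports no verdict.
Trained networks look in the newest picture that a camera, given by its name, has taken for a name from the list of things; names that differ only in an ending like _2 or _b are one class to them, and where a whole thing is asked for, a point or a joint stands for the part that bears it (a point fixed in the world has none). Each returns a list of dicts, best first, with "p" (0 to 1); they miss things now and then, are a little off and sometimes report something else, mostly with a low value. They report only what shows in the picture. A call takes as long as a camera call.
- env.spot_in(camera, label): "centre" ([x, y, z] in mm, in world coordinates, good to about 4 mm: the middle of the surface that is visible of it).
- env.place_of(camera, label): "centre" ([x, y, z] in mm, in world coordinates, good to about 4 mm: a listed point, or the origin of a listed thing).
The state is a dict: "t": time; "joint_pos": joint angles; "joint_velocities": joint speeds; "effort": joint torques, N m; "ee_pos": TCP position; "tool_rot": TCP orientation; "ft_force": force on the tool from outside, world axes, zero at the start; "ft_torque": the same for the moment, N m; "gripper_width": opening from 0.0 (shut) to 1.0 (fully open).
Only numpy, scipy, OpenCV 4.12 (cv2) and the standard library are available. Lean on these libraries where they do the work, as an engineer would, in place of code of your own. Each camera call takes 0.05 s, during which the arm holds its last target. There are 200 camera calls.

## Task

Lay a shut fingertip on top of the handle-less white glass plate and drag it by friction out from under the little bridge shelf, towards the front lip of its blue bed, until it is fully home against the lip; press gently, the glass is thin. Then gently stand the amber bottle with the white cap upright on the plate, wholly inside the printed blue ring, let go of it, and leave everything else on the counter where it is.

Things in the scene. Friction and masses are not known exactly. Their poses are not given: they have to be found in the camera images.
- station: Fixed blue dispensing station, 340 (x) x 200 (y) x 66 mm high. Origin: centre of its underside on the counter; +x runs from the front lip towards the bridge shelf, +y across, z up; its yaw varies. It has side rails 23 mm wide centred on y = +-88 mm and a front lip at x = -170 to -163 mm, rails and lip 32 mm high. Between them lies a flat grey liner that carries the plate.
- bed_lip (a point): Middle of the inner top edge of the station's front lip, 32 mm above the counter, at x = -163 mm in the station's frame. The plate's top lies 20 to 30 mm above the counter (2 to 12 mm below rails and lip), depending on the liner's thickness, which differs each time and is not measured: feel for it. Nothing there gives when pressed.
- bridge_edge (a point): Middle of the front top edge of the white bridge shelf, which spans the station's full width from x = +40 to +170 mm in the station's frame: underside 56 mm, top 66 mm above the counter. Two cartons up to 50 mm tall stand on its rear, at x of about 110 to 165 mm.
- plate (a joint): Slide of the opal-white glass plate, 200 (x) x 150 (y) x 6 mm, no handle, along the station's -x: 0 m pushed in (front edge at x = -50 mm in the station's frame), 0.112 m fully home (hard stop, front edge at -162 mm). Starts at 0 to 0.03. The slide drags with about 4 N: a fingertip must press with some 10 to 20 N to carry it and may slip; above 28 N the glass breaks.
- ring_home (a point): Point fixed on the station, at x = -50 mm, y = 0 in its frame, 25 mm above the counter: there the centre of the plate's printed blue ring (72 mm outer diameter, flat) lies once the plate is fully home, 90 mm in front of the bridge. At first the ring is partly or wholly under the bridge.
- amber_bottle: Amber glass bottle with white cap and paper label, round, 48 mm diameter, 85 mm tall, 0.1 to 0.2 kg. Origin: centre of its underside; z up. Stands on the counter to the left or right of the station.
- green_bottle: Green glass bottle with blue cap, same size; a bystander on the other side. Origin: centre of its underside.
- carton_a: Brown carton 45 x 70 x 50 mm, standing on the bridge; bystander. Origin: centre of its underside.
- carton_b: Green carton 40 x 60 x 35 mm, standing on the bridge; bystander. Origin: centre of its underside.
- steel_bowl: Steel bowl, 110 mm across, 45 mm high; bystander on the left. Origin: centre of its underside.
- tape_roll: Roll of white tape, 64 mm across, 22 mm high; bystander on the right. Origin: centre of its underside.

How it is judged (in metres and radians):
On the way:
1. the plate has been drawn fully home against the front lip (within 4 mm) (value of joint plate above 0.108 m), for 0.2 s.
At the end, for the whole second after the job is handed in: The plate is home against the lip within 4 mm; the amber bottle stands upright (within 0.06 rad) and at rest on the plate, its centre within 12 mm of the ring's centre (wholly inside the ring) (value of joint plate above 0.108 m and horizontal distance between amber_bottle and ring_home below 0.012 m and z of amber_bottle in the frame of station between 0.017 and 0.033 m and angle between amber_bottle's own z axis and vertical below 0.06 rad and linear speed of amber_bottle below 0.02 m/s); the robot touches nothing.
It fails at once if the glass plate is pressed by the fingers with more than 28 N (contact force between the fingers and plate above 28 N).
It fails at once if the amber bottle is dropped or pushed onto the plate with more than 28 N (contact force between amber_bottle and plate above 28 N).
It fails at once if a bystander is shifted by more than 30 mm or tipped over (distance of any of green_bottle, carton_a, carton_b, steel_bowl, tape_roll from where it was at the start of the episode above 0.03 m or angle between any of green_bottle, carton_a, carton_b, steel_bowl, tape_roll's own z axis and vertical above 0.5 rad).
It also fails if it takes over 67 s, if anything falls off the work surface, if the arm or the gripper's body presses on something with over 40 N, if the wrist force passes 120 N, or if a joint passes its speed limit or range.

## Working session

There is one attempt and no reset: what is moved stays moved. The work goes in short steps, Python scripts to look and compute and a tool call to move; the robot and the scene stay as the last step left them, time stands still between calls to the robot, and variables do not carry over. Pictures are saved under pics/ and viewed, about 8 in all and at most 12, crops included, and the job is handed in when it is done.

Besides the shell and the picture viewer there is one more tool, called after ">>>" as name(argument=value, ...), one argument or row to a line, values as JSON. step_arm: Moves the arm, as the interface text tells. Shift numbers are shares of 100 mm and turn numbers shares of 2 rad, none past 1 either way. Its arguments: {"type":"object","properties":{"steps":{"type":"array","items":{"type":"array","items":{"type":"number","minimum":-1,"maximum":1}}},"hand":{"type":"number"},"newtons":{"type":"number"}},"required":["steps"]}

```bash
mkdir -p pics
cat > h.py <<'E'
import numpy as np, cv2
from workcell import env
from scipy.spatial.transform import Rotation as R
def snap(n,f):
    c=env.calibration(n); im,d=env.get_image(n); cv2.imwrite('pics/'+f,im); return im,d,c
def world(c,u,v,d):
    K=np.array(c['camera_matrix']);k=c['k1']
    p=np.array([(u-K[0,2])/K[0,0],(v-K[1,2])/K[1,1]]);q=p.copy()
    for _ in range(20): q=p/(1+k*(q@q))
    E=np.linalg.inv(np.array(c['extrinsics']))
    return (E@np.array([q[0]*d,-q[1]*d,-d,1]))[:3]
def st():
    s=env.state(); q=s['tool_rot']; M=R.from_quat([q[1],q[2],q[3],q[0]]).as_matrix()
    return s,np.array(s['ee_pos']),M
E
python3 - <<'E'
from h import *
s,p,M=st(); print(s['t'],p,M.round(3),s['ft_force'],s['gripper_width'])
for n in ('top','scene'):
    im,d,c=snap(n,n+'1.png')
    for l in ('station','bed_lip','bridge_edge','ring_home','plate','amber_bottle','green_bottle','carton_a','steel_bowl','tape_roll'):
        if n=='top' or l in('bed_lip','bridge_edge','amber_bottle'):
            r=env.place_of(n,l) if l!='plate' else env.spot_in(n,l)
            print(n,l,[(round(x['p'],2),np.round(x['centre'],0)) for x in r[:2]])
print(env.state()['t'])
E
```

```text
0.0 [ 230.97442317 -580.26907689  244.55768801] [[-0.929 -0.001  0.37 ]
 [-0.37   0.001 -0.929]
 [-0.    -1.    -0.001]] [ 0.11284523 -0.13266231 -0.44085834] 0.9992824619038694
top station [(0.85, array([633., -26.,   0.]))]
top bed_lip [(0.83, array([473., -62.,  31.])), (0.69, array([778., -41.,  66.]))]
top bridge_edge [(0.79, array([669., -19.,  61.]))]
top ring_home [(0.86, array([578., -34.,  24.]))]
top plate [(0.84, array([628., -26.,  21.]))]
top amber_bottle [(0.77, array([ 482., -330.,   -1.]))]
top green_bottle [(0.73, array([462., 339.,   2.]))]
top carton_a [(0.8, array([751.,  64.,  64.])), (0.68, array([779., -42.,  68.]))]
top steel_bowl [(0.69, array([678., 349.,  -1.])), (0.45, array([633., -26.,  -2.]))]
top tape_roll [(0.77, array([ 668., -363.,   -0.]))]
scene bed_lip [(0.98, array([471., -63.,  31.])), (0.15, array([630., -29.,  -0.]))]
scene bridge_edge [(0.75, array([672., -14.,  68.]))]
scene amber_bottle []
0.75
```

View pics/top1.png

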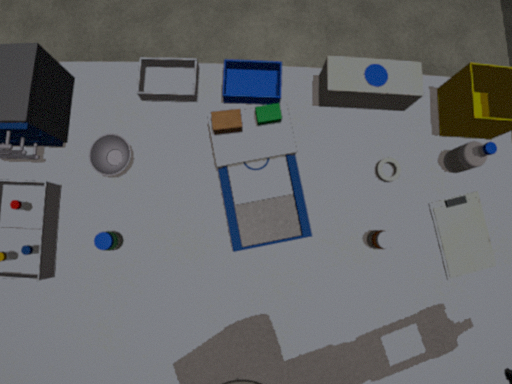

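View pics/scene1.png

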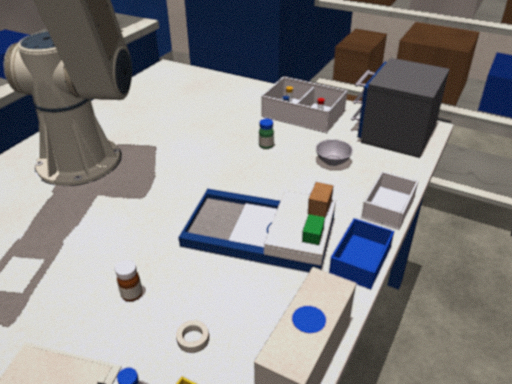

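The top view shows the station at roughly (210–310, 105–248) px, with the plate's front edge near row 203 and the ring mostly under the bridge. The amber bottle is at (380,240), on the right. The scene view agrees. Next I'll fit the station pose.

```bash
cat >> h.py <<'E'
def cloud(n):
    c=env.calibration(n); im,d=env.get_image(n)
    h,w=d.shape; u,v=np.meshgrid(np.arange(w),np.arange(h))
    K=np.array(c['camera_matrix'],float)
    p=cv2.undistortPoints(np.stack([u.ravel(),v.ravel()],1).astype(np.float64)[:,None],K,np.array([c['k1'],0,0,0,0.]))[:,0]
    dd=d.ravel()[:,None]
    X=np.hstack([p[:,:1]*dd,-p[:,1:]*dd,-dd,np.ones_like(dd)])
    return im,(X@np.linalg.inv(np.array(c['extrinsics'])).T)[:,:3].reshape(h,w,3)
E
python3 - <<'E'
from h import *
im,P=cloud('top')
hsv=cv2.cvtColor(im,cv2.COLOR_BGR2HSV)
box=(P[...,0]>430)&(P[...,0]<830)&(abs(P[...,1]+25)<170)
blue=(hsv[...,0]>100)&(hsv[...,0]<125)&(hsv[...,1]>150)&box&(P[...,2]>15)&(P[...,2]<45)
sh=box&(P[...,2]>58)&(P[...,2]<74)
for nm,m in(('blue',blue),('shelf',sh)):
    m=cv2.morphologyEx(m.astype(np.uint8),cv2.MORPH_OPEN,np.ones((2,2)))>0
    q=P[m]; r=cv2.minAreaRect(q[:,:2].astype(np.float32)); print(nm,m.sum(),r,np.median(q[:,2]))
y=0.2
for y in (.15,.19,.22):
  e=np.array([np.cos(y),np.sin(y)]);f=np.array([-e[1],e[0]])
  print(y,[ (nm,np.percentile(P[m][:,:2]@e,[.5,99.5]).round(1),np.percentile(P[m][:,:2]@f,[.5,99.5]).round(1)) for nm,m in(('b',blue),('s',sh))])
v=im.astype(int).min(2)
print(v[150:250,265])
for r in (170,190,210,230): print(P[r,265])
cv2.imwrite('pics/c.png',cv2.resize(im[90:260,190:410],None,fx=3.5,fy=3.5,interpolation=cv2.INTER_CUBIC))
E
```

```text
blue 1415 ((566.9083251953125, -44.013282775878906), (210.23394775390625, 195.49264526367188), 12.6104736328125) 32.74803922527258
shelf 3054 ((658.72412109375, -39.94972229003906), (302.8841857910156, 224.5972137451172), 18.72845458984375) 66.59355377816456
0.15 [('b', array([448.5, 664.4]), array([-228. ,  -23.7])), ('s', array([656.2, 789.8]), array([-215.6,  -13.5]))]
0.19 [('b', array([445.8, 655.8]), array([-247.3,  -49. ])), ('s', array([653.7, 782.1]), array([-243.2,  -43.5]))]
0.22 [('b', array([442.9, 650.4]), array([-261.8,  -67.4])), ('s', array([650.7, 777.2]), array([-264.5,  -65.6]))]
[122 126 129 126 124 128 124 100  88 100 120 123 112  86  59  54  86 116
 123 127 128 126 127 127 126 127 127 125 126 129 125 126 124 127 127 128
 126 128 124 123 127 126 127 128 129 128 125 130 123 114 102 101 101 106
 102 107 101 103 101 103 103 105 105 107 106 106 102 101 104 103  99 104
 103 101 105 106 106 104 102 106 104 103 103 102 106 109 108 105 103 104
 105 102  68  21  29  80 119 128 129 127]
[651.17843314 -41.74502148  22.69191482]
[600.04439455 -43.19035119  21.58937814]
[549.77546642 -44.86261372  15.39291436]
[499.21213139 -46.01421582  20.57823203]
```

View pics/c.png

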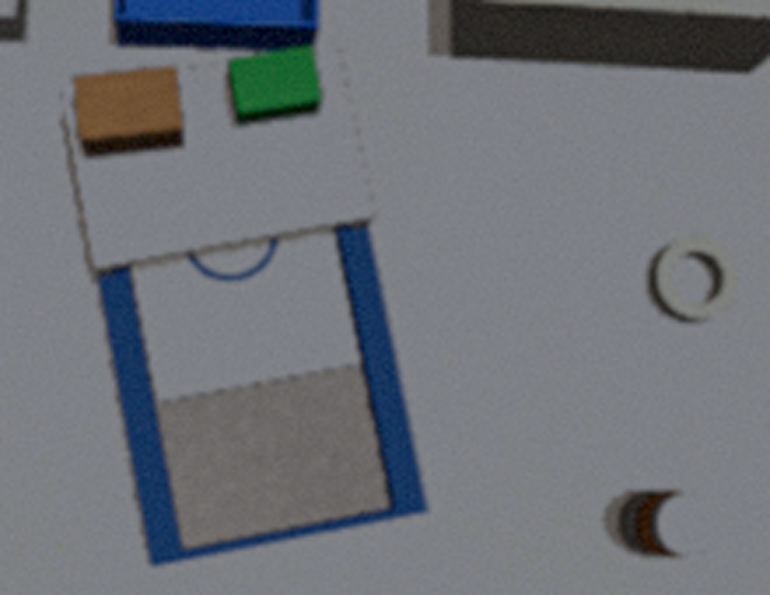

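>>> step_arm(
  steps=[
    [-0.323,0,-0.202,0,0,0],
    [-0.323,0,-0.202,0,0,0],
    [-0.323,0,-0.202,0,0,0],
    [-0.323,0,-0.202,0,0,0],
    [-0.323,0,-0.202,0,0,0],
    [-0.323,0,-0.202,0,0,0],
    [-0.323,0,-0.202,0,0,0],
    [-0.323,0,-0.202,0,0,0],
    [-0.323,0,-0.202,0,0,0],
    [-0.323,0,-0.202,0,0,0],
    [-0.323,0,-0.202,0,0,0],
    [-0.323,0,-0.202,0,0,0],
    [-0.323,0,-0.202,0,0,0],
    [-0.323,0,-0.202,0,0,0],
    [-0.323,0,-0.202,0,0,0],
    [-0.323,0,-0.202,0,0,0],
    [-0.323,0,-0.202,0,0,0],
    [-0.323,0,-0.202,0,0,0],
    [0,0,0,0,0.047,0],
    [0,0,0,0,0.047,0],
  ],
  hand=0,
)

```text
t: 2.47
ee_pos: [637.9, -25.7, 244.9]
tool_rot: [0.067, -0.067, 0.704, -0.704]
ft_force: [-0.8, 0.1, 1.2]
gripper_width: -0.0
```

```bash
cat > w.py <<'E'
from h import *
import sys
s,p,M=st(); C=np.array([632.5,-28]); y=.19
e=np.array([np.cos(y),np.sin(y)]);f=np.array([-e[1],e[0]])
d=p[:2]-C
print(round(s['t'],2),p.round(1),'station xy',(d@e).round(1),(d@f).round(1),'yawx',np.arctan2(-M[1,0],-M[0,0]).round(3),'ay',M[:,1].round(3),'F',np.round(s['ft_force'],2),'g',round(s['gripper_width'],3))
if len(sys.argv)>3:
    t=np.array([float(a) for a in sys.argv[1:4]]); print('tool delta',(M.T@(t-p)).round(1))
E
python3 w.py 637.4 -27 75
```

```text
2.47 [637.9 -25.7 244.9] station xy 5.8 1.3 yawx 0.19 ay [ 0.  0. -1.] F [-0.79  0.05  1.19] g -0.0
tool delta [  0.8 169.9   1.2]
```

>>> step_arm(
  steps=[
    [0,0.4,0,0,0,0],
    [0,0.4,0,0,0,0],
    [0,0.4,0,0,0,0],
    [0,0.4,0,0,0,0],
    [0,0.2,0,0,0,0],
    [0,0.1,0,0,0,0],
    [0,0,0,0,0,0],
    [0,0,0,0,0,0],
  ],
)

```text
t: 3.13
ee_pos: [637.5, -27.9, 55.9]
tool_rot: [-0.068, 0.067, -0.704, 0.704]
ft_force: [0.7, 1.0, -0.1]
gripper_width: -0.002
```

```bash
python3 w.py
```

```text
3.13 [637.5 -27.9  55.9] station xy 4.9 -0.8 yawx 0.191 ay [ 0.001 -0.    -1.   ] F [ 0.72  1.   -0.1 ] g -0.002
```

>>> step_arm(
  steps=[
    [0,0.05,0,0,0,0],
    [0,0.05,0,0,0,0],
    [0,0.01,0,0,0,0],
    [0,0.01,0,0,0,0],
    [0,0,0,0,0,0],
  ],
)

```text
t: 3.55
ee_pos: [637.0, -27.9, 43.6]
tool_rot: [-0.068, 0.067, -0.704, 0.704]
ft_force: [0.1, -0.6, 0.4]
gripper_width: 0.003
```

>>> step_arm(
  steps=[
    [0,0.01,0,0,0,0],
    [0,0,0,0,0,0],
    [0,0.01,0,0,0,0],
    [0,0,0,0,0,0],
  ],
)

```text
t: 3.88
ee_pos: [636.8, -27.9, 41.2]
tool_rot: [0.067, -0.067, 0.704, -0.704]
ft_force: [-0.2, 0.1, -0.2]
gripper_width: -0.003
```

>>> step_arm(
  steps=[
    [0,0.01,0,0,0,0],
    [0,0,0,0,0,0],
  ],
)

```text
t: 4.05
ee_pos: [636.8, -27.9, 40.2]
tool_rot: [0.067, -0.067, 0.704, -0.704]
ft_force: [-0.4, 0.8, 0.4]
gripper_width: 0.005
```

>>> step_arm(
  steps=[
    [0,0.01,0,0,0,0],
    [0,0,0,0,0,0],
  ],
)

```text
t: 4.22
ee_pos: [636.8, -27.9, 39.1]
tool_rot: [0.067, -0.067, 0.704, -0.704]
ft_force: [-0.5, 0.3, -0.7]
gripper_width: -0.003
```

>>> step_arm(
  steps=[
    [0,0.01,0,0,0,0],
    [0,0,0,0,0,0],
  ],
)

```text
t: 4.38
ee_pos: [636.7, -27.9, 38.1]
tool_rot: [0.067, -0.067, 0.704, -0.704]
ft_force: [0.1, -0.7, -1.4]
gripper_width: -0.001
```

>>> step_arm(
  steps=[
    [0,0.01,0,0,0,0],
    [0,0,0,0,0,0],
  ],
)

```text
t: 4.55
ee_pos: [636.8, -27.9, 37.1]
tool_rot: [0.067, -0.067, 0.704, -0.704]
ft_force: [-0.5, 0.1, 1.0]
gripper_width: -0.002
```

>>> step_arm(
  steps=[
    [0,0.01,0,0,0,0],
    [0,0,0,0,0,0],
  ],
)

```text
t: 4.72
ee_pos: [637.0, -27.8, 37.0]
tool_rot: [-0.067, 0.067, -0.704, 0.704]
ft_force: [-1.3, 0.7, 7.9]
gripper_width: 0.002
```

>>> step_arm(
  steps=[
    [0,0.007,0,0,0,0],
    [0,0,0,0,0,0],
  ],
)

```text
t: 4.88
ee_pos: [637.4, -27.8, 37.0]
tool_rot: [0.068, -0.067, 0.704, -0.704]
ft_force: [-4.1, 1.0, 12.8]
gripper_width: 0.002
```

>>> step_arm(
  steps=[
    [0.02,0.002,0,0,0,0],
    [0.03,0,0,0,0,0],
    [0.03,0,0,0,0,0],
    [0.03,0,0,0,0,0],
  ],
)

```text
t: 5.22
ee_pos: [628.7, -29.9, 37.0]
tool_rot: [-0.069, 0.065, -0.704, 0.704]
ft_force: [4.5, 0.8, 6.3]
gripper_width: 0.001
```

>>> step_arm(
  steps=[
    [0,0.006,0,0,0,0],
    [0,0,0,0,0,0],
  ],
)

```text
t: 5.38
ee_pos: [628.3, -30.0, 36.9]
tool_rot: [-0.069, 0.066, -0.704, 0.704]
ft_force: [0.0, -0.2, 15.5]
gripper_width: 0.003
```

>>> step_arm(
  steps=[
    [0.03,0.003,0,0,0,0],
    [0.03,0,0,0,0,0],
    [0.03,0,0,0,0,0],
    [0.03,0,0,0,0,0],
  ],
)

```text
t: 5.72
ee_pos: [617.9, -32.3, 36.9]
tool_rot: [-0.07, 0.065, -0.704, 0.704]
ft_force: [3.0, 0.3, 11.5]
gripper_width: -0.001
```

>>> step_arm(
  steps=[
    [0.03,0.002,0,0,0,0],
    [0.03,0,0,0,0,0],
    [0.03,0,0,0,0,0],
    [0.03,0,0,0,0,0],
    [0.03,0,0,0,0,0],
    [0.03,0,0,0,0,0],
  ],
)

```text
t: 6.22
ee_pos: [600.7, -36.1, 36.9]
tool_rot: [-0.07, 0.064, -0.703, 0.704]
ft_force: [5.0, -1.6, 13.5]
gripper_width: 0.002
```

```bash
python3 - <<'E'
from h import *
im,d,c=snap('top','t2.png')
im=im[90:260,190:330]
cv2.imwrite('pics/t2.png',cv2.resize(im,None,fx=3.5,fy=3.5,interpolation=cv2.INTER_CUBIC))
E
python3 w.py
```

```text
6.27 [600.1 -36.3  36.9] station xy -33.4 -2.0 yawx 0.191 ay [ 0.008 -0.001 -1.   ] F [ 2.9  -2.69 14.72] g 0.005
```

View pics/t2.png

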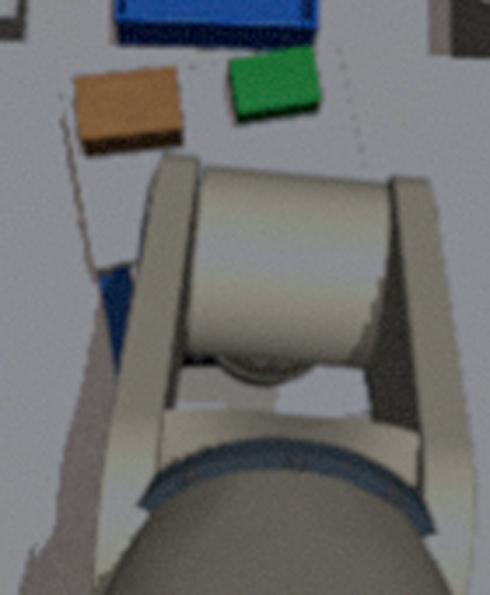

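The arm blocks the top view here. The 3–5 N drag force means the plate is being carried, so I'll continue.

>>> step_arm(
  steps=[
    [0.03,0,0,0,0,0],
    [0.03,0,0,0,0,0],
    [0.03,0,0,0,0,0],
    [0.03,0,0,0,0,0],
    [0.03,0,0,0,0,0],
    [0.03,0,0,0,0,0],
  ],
)

```text
t: 6.77
ee_pos: [583.4, -40.0, 36.9]
tool_rot: [-0.071, 0.064, -0.703, 0.705]
ft_force: [5.7, -3.8, 13.0]
gripper_width: -0.0
```

>>> step_arm(
  steps=[
    [0.03,0,0,0,0,0],
    [0.03,0,0,0,0,0],
    [0.03,0,0,0,0,0],
    [0.03,0,0,0,0,0],
    [0.03,0,0,0,0,0],
    [0.03,0,0,0,0,0],
  ],
)

```text
t: 7.27
ee_pos: [565.9, -43.7, 36.9]
tool_rot: [-0.071, 0.064, -0.703, 0.705]
ft_force: [5.9, -7.7, 13.6]
gripper_width: -0.002
```

>>> step_arm(
  steps=[
    [0,0,0.005,0,0,0],
    [0,0,0.005,0,0,0],
    [0,0,0,0,0,0],
  ],
)

```text
t: 7.52
ee_pos: [565.3, -44.0, 36.9]
tool_rot: [-0.07, 0.065, -0.703, 0.704]
ft_force: [2.9, -2.3, 18.0]
gripper_width: -0.001
```

>>> step_arm(
  steps=[
    [0.03,0,0.001,0,0,0],
    [0.03,0,0.001,0,0,0],
    [0.03,0,0.001,0,0,0],
    [0.03,0,0.001,0,0,0],
    [0.03,0,0.001,0,0,0],
  ],
)

```text
t: 7.93
ee_pos: [551.1, -47.2, 36.9]
tool_rot: [-0.07, 0.064, -0.703, 0.704]
ft_force: [5.0, -0.9, 15.9]
gripper_width: -0.001
```

>>> step_arm(
  steps=[
    [0.03,0,0.001,0,0,0],
    [0.03,0,0.001,0,0,0],
    [0.03,0,0.001,0,0,0],
    [0.02,0,0.001,0,0,0],
  ],
)

```text
t: 8.27
ee_pos: [540.3, -49.7, 36.9]
tool_rot: [-0.07, 0.064, -0.703, 0.704]
ft_force: [5.3, 0.6, 16.2]
gripper_width: 0.003
```

>>> step_arm(
  steps=[
    [0.02,0,0.001,0,0,0],
    [0.02,0,0,0,0,0],
    [0.02,0,0,0,0,0],
  ],
)

```text
t: 8.52
ee_pos: [534.6, -50.9, 36.8]
tool_rot: [-0.07, 0.064, -0.703, 0.704]
ft_force: [4.4, -0.1, 16.6]
gripper_width: -0.005
```

>>> step_arm(
  steps=[
    [0.02,0,0,0,0,0],
    [0.02,0,0,0,0,0],
    [0.02,0,0,0,0,0],
  ],
)

```text
t: 8.77
ee_pos: [529.7, -52.0, 36.9]
tool_rot: [-0.071, 0.063, -0.703, 0.705]
ft_force: [8.7, 1.2, 11.3]
gripper_width: 0.001
```

>>> step_arm(
  steps=[
    [0.02,0,0,0,0,0],
    [0.02,0,0,0,0,0],
  ],
)

```text
t: 8.93
ee_pos: [526.0, -52.7, 36.9]
tool_rot: [-0.071, 0.063, -0.703, 0.705]
ft_force: [8.5, 1.4, 12.6]
gripper_width: 0.001
```

The horizontal force has risen to 8.6 N and levelled off: the plate is against its stop and the fingertip is slipping. I'll lift off and open the hand on the way to the bottle.

>>> step_arm(
  steps=[
    [0.02,0,0,0,0,0],
    [0,0,0,0,0,0],
    [0,-0.02,0,0,0,0],
    [0,-0.1,0,0,0,0],
    [0,-0.35,0,0,0,0],
    [0,-0.4,0,0,0,0],
    [0,-0.4,0,0,0,0],
    [0,-0.3,0,0,0,0],
    [0,0,0.4,0,0,0],
    [0,0,0.4,0,0,0],
    [0,0,0.4,0,0,0],
    [0,0,0.4,0,0,0],
    [0,0,0,0,0,0],
    [0,0,0,0,0,0],
  ],
)

```text
t: 10.1
ee_pos: [548.2, -211.6, 191.3]
tool_rot: [0.066, -0.067, 0.704, -0.704]
ft_force: [-0.2, 1.1, -0.1]
gripper_width: -0.003
```

```bash
python3 - <<'E'
from h import *
im,P=cloud('top')
cv2.imwrite('pics/t3.png',cv2.resize(im[90:260,190:410],None,fx=3.5,fy=3.5,interpolation=cv2.INTER_CUBIC))
for n in ('top','scene'):
  if n=='scene': snap(n,'s3.png')
  for l in ('amber_bottle','ring_home','bed_lip','bridge_edge'): print(n,l,[(round(x['p'],2),np.round(x['centre'],1)) for x in env.place_of(n,l)[:2]])
snap('wrist','w3.png')
hsv=cv2.cvtColor(im,cv2.COLOR_BGR2HSV)
# cap / bottle points of amber
m=(abs(P[...,0]-482)<50)&(abs(P[...,1]+330)<50)&(P[...,2]>60)&(P[...,2]<100)
print('cap',m.sum(),P[m].mean(0),P[m].min(0),P[m].max(0))
E
python3 w.py 482 -330 200
```

```text
top amber_bottle []
top ring_home [(0.56, array([581.9, -35.3,  25.7]))]
top bed_lip [(0.91, array([471.5, -63.6,  27.9]))]
top bridge_edge [(0.93, array([672.9, -15.2,  63.6]))]
scene amber_bottle [(0.85, array([ 484.4, -331.3,    1.7])), (0.36, array([ 671.1, -365.5,    5.4]))]
scene ring_home []
scene bed_lip [(0.89, array([473.4, -61.3,  32.2]))]
scene bridge_edge [(0.56, array([674.1, -15.9,  65.8])), (0.28, array([678.4, 354.2,   3.4]))]
10.65 [ 548.8 -209.4  191.4] station xy -116.4 -162.3 yawx 0.191 ay [ 0.  0. -1.] F [ 0.35 -0.22  0.45] g -0.002
tool delta [ 88.5  -8.6 105.7]<stdin>:11: RuntimeWarning: Mean of empty slice.
  ret = um.true_divide(
Traceback (most recent call last):
ValueError: zero-size array to reduction operation minimum which has no identity
```

View pics/t3.png

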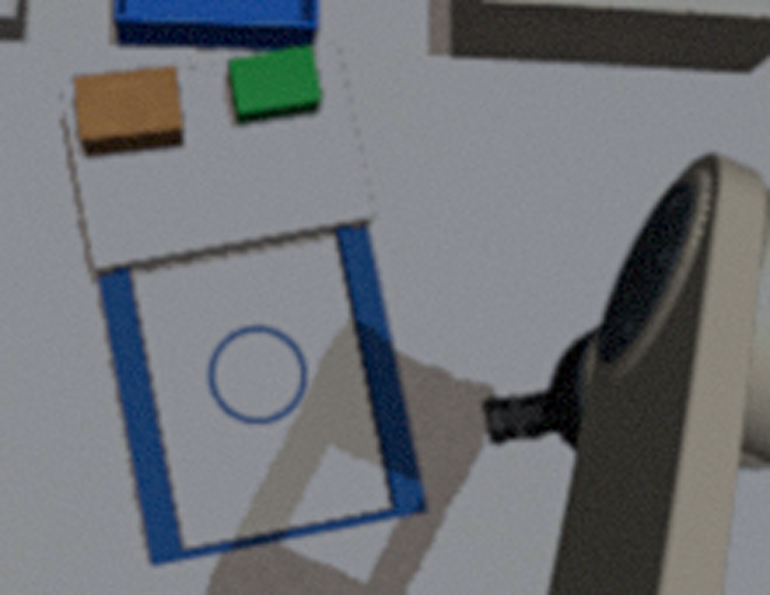

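View pics/w3.png

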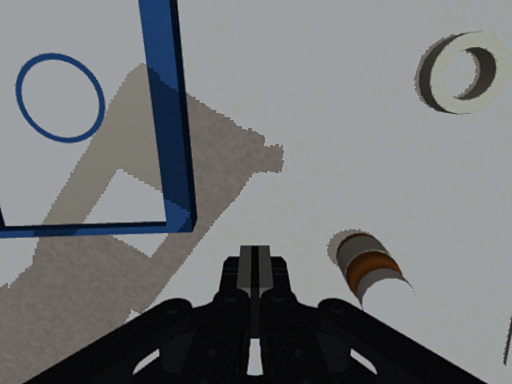

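The plate is home: white now reaches the lip and the ring lies clear at crop px (258,374). The wrist view shows the ring at (60,97) and the amber bottle at about (370,270). I'll measure both.

```bash
cat > ring.py <<'E'
from h import *
def ring(im,P,lo):
    hsv=cv2.cvtColor(im,cv2.COLOR_BGR2HSV)
    m=((hsv[...,0]>95)&(hsv[...,0]<130)&(hsv[...,1]>70)).astype(np.uint8)
    n,l,s,c=cv2.connectedComponentsWithStats(m,connectivity=8)
    for i in range(1,n):
        q=P[l==i]; q=q[abs(q[:,2]-23)<15]
        if len(q)<lo: continue
        a,b=q[:,:2].min(0),q[:,:2].max(0)
        if 55<(b-a).min() and (b-a).max()<90 and np.hypot(*((a+b)/2-[580,-36]))<40:
            r=cv2.fitEllipse(q[:,:2].astype(np.float32)); print('ring',len(q),r,q[:,2].mean())
E
python3 - <<'E'
from ring import *
for n in('top','wrist'):
    im,P=cloud(n); print(n); ring(im,P,20)
m=(abs(P[...,0]-484)<50)&(abs(P[...,1]+331)<50)
for lo,hi in((20,35),(35,50),(50,62),(62,70),(70,80),(80,92)):
    q=P[m&(P[...,2]>lo)&(P[...,2]<hi)]
    if len(q)>5:
        (x,y),r=cv2.minEnclosingCircle(q[:,:2].astype(np.float32)); print(lo,hi,len(q),q.mean(0).round(1),round(x,1),round(y,1),round(r,1))
E
```

```text
top
ring 132 ((582.703857421875, -38.939937591552734), (66.77978515625, 67.00457763671875), 2.1251158714294434) 24.128828105273655
wrist
ring 1469 ((583.78564453125, -37.39033126831055), (67.1611557006836, 67.38907623291016), 10.099266052246094) 24.737314318731322
20 35 398 [ 498.7 -317.7   27.7] 488.4 -327.2 23.9
35 50 505 [ 498.1 -318.1   42.9] 485.3 -329.1 24.6
50 62 707 [ 495.7 -319.7   57.1] 485.2 -329.7 23.7
62 70 261 [ 495.3 -320.7   64.7] 486.0 -329.3 20.4
70 80 308 [ 496.4 -320.1   75.8] 485.1 -330.5 21.2
80 92 2049 [ 486.6 -329.9   86.2] 484.7 -331.2 21.9
```

>>> step_arm(
  steps=[
    [0.214,0,0.267,0,0,0],
    [0.214,0,0.267,0,0,0],
    [0.214,0,0.267,0,0,0],
    [0.214,0,0.267,0,0,0],
    [0,0,0,0,0,0],
    [0,0,0,0,0,0],
    [0,0,0,0,0,0],
    [0,0,0,0,0,0],
    [0,0,0,0,0,0],
    [0,0,0,0,0,0],
  ],
  hand=1,
  newtons=25,
)

```text
t: 11.58
ee_pos: [485.5, -330.1, 191.3]
tool_rot: [0.068, -0.068, 0.704, -0.704]
ft_force: [0.1, -0.5, -0.0]
gripper_width: 1.002
```

```bash
python3 w.py 485 -330.5 40
python3 - <<'E'
from h import *
im,d,c=snap('wrist','w4.png')
E
```

```text
11.58 [ 485.5 -330.1  191.3] station xy -201.4 -268.9 yawx 0.192 ay [ 0.  0. -1.] F [ 0.08 -0.5  -0.03] g 1.002
tool delta [  0.6 151.3   0.3]
```

View pics/w4.png

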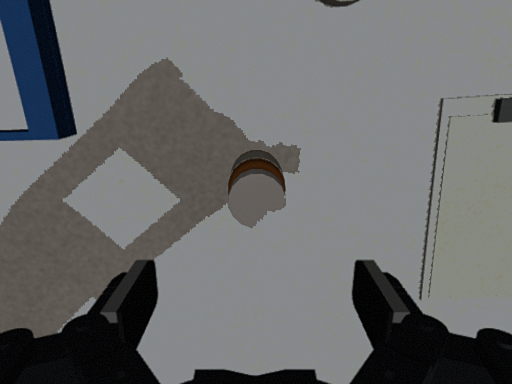

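The bottle at (257,190) is centred between the open fingers, so I'll go down and grasp it.

>>> step_arm(
  steps=[
    [0,0.3,0,0,0,0],
    [0,0.3,0,0,0,0],
    [0,0.3,0,0,0,0],
    [0,0.2,0,0,0,0],
    [0,0.2,0,0,0,0],
    [0,0.15,0,0,0,0],
    [0,0.06,0,0,0,0],
    [0,0,0,0,0,0],
    [0,0,0,0,0,0],
    [0,0,0,0,0,0],
  ],
)

```text
t: 12.47
ee_pos: [485.7, -331.3, 41.4]
tool_rot: [-0.068, 0.067, -0.704, 0.704]
ft_force: [0.2, 0.2, -1.0]
gripper_width: 1.003
```

>>> step_arm(
  steps=[
    [0,0,0,0,0,0],
    [0,0,0,0,0,0],
    [0,0,0,0,0,0],
    [0,0,0,0,0,0],
    [0,0,0,0,0,0],
    [0,0,0,0,0,0],
    [0,0,0,0,0,0],
    [0,0,0,0,0,0],
    [0,0,0,0,0,0],
    [0,0,0,0,0,0],
  ],
  hand=0,
  newtons=30,
)

```text
t: 13.3
ee_pos: [485.3, -331.2, 41.1]
tool_rot: [-0.068, 0.067, -0.704, 0.704]
ft_force: [-1.2, 0.4, 5.2]
gripper_width: 0.546
```

```bash
python3 w.py 583.3 -38 150
```

```text
13.3 [ 485.3 -331.2   41.1] station xy -201.8 -270.0 yawx 0.191 ay [ 0.001 -0.    -1.   ] F [-1.17  0.39  5.21] g 0.546
tool delta [-151.9 -109.  -269.2]
```

>>> step_arm(
  steps=[
    [0,-0.05,0,0,0,0],
    [0,-0.15,0,0,0,0],
    [0,-0.25,0,0,0,0],
    [0,-0.3,0,0,0,0],
    [0,-0.25,0,0,0,0],
    [-0.076,0,-0.135,0,0,0],
    [-0.152,0,-0.269,0,0,0],
    [-0.152,0,-0.269,0,0,0],
    [-0.152,0,-0.269,0,0,0],
    [-0.152,0,-0.269,0,0,0],
    [-0.152,0,-0.269,0,0,0],
    [-0.152,0,-0.269,0,0,0],
    [-0.152,0,-0.269,0,0,0],
    [-0.152,0,-0.269,0,0,0],
    [-0.152,0,-0.269,0,0,0],
    [-0.076,0,-0.135,0,0,0],
    [0,0,0,0,0,0],
    [0,0,0,0,0,0],
    [0,0,0,0,0,0],
  ],
)

```text
t: 14.88
ee_pos: [582.7, -38.4, 140.3]
tool_rot: [-0.067, 0.068, -0.704, 0.704]
ft_force: [-1.2, -0.2, -1.2]
gripper_width: 0.548
```

```bash
python3 - <<'E'
from h import *
im,P=cloud('wrist'); cv2.imwrite('pics/w5.png',im)
E
python3 w.py 583.3 -38 68
```

```text
14.93 [582.7 -38.8 140.3] station xy -51.0 -1.2 yawx 0.19 ay [-0.001 -0.    -1.   ] F [-0.48 -0.97 -1.35] g 0.547
tool delta [-0.8 72.3 -0.7]
```

View pics/w5.png

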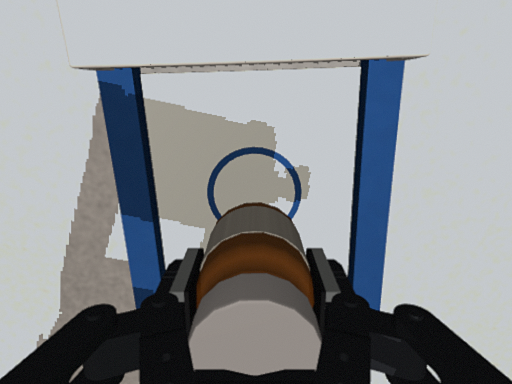

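The held bottle is upright between the pads over the ring (254,190), and the ring is level with the station. I'll lower it.

>>> step_arm(
  steps=[
    [-0.008,0.2,-0.007,0,0,0],
    [0,0.25,0,0,0,0],
    [0,0.15,0,0,0,0],
    [0,0.07,0,0,0,0],
    [0,0.02,0,0,0,0],
    [0,0,0,0,0,0],
    [0,0,0,0,0,0],
  ],
)

```text
t: 15.52
ee_pos: [584.5, -37.6, 72.2]
tool_rot: [-0.068, 0.067, -0.704, 0.704]
ft_force: [-0.2, 0.7, -2.2]
gripper_width: 0.55
```

>>> step_arm(
  steps=[
    [0,0.01,0,0,0,0],
    [0,0.01,0,0,0,0],
    [0,0,0,0,0,0],
  ],
)

```text
t: 15.77
ee_pos: [584.1, -37.1, 69.8]
tool_rot: [-0.068, 0.067, -0.704, 0.704]
ft_force: [-0.1, 0.3, -1.7]
gripper_width: 0.547
```

>>> step_arm(
  steps=[
    [0,0.01,0,0,0,0],
    [0,0,0,0,0,0],
  ],
)

```text
t: 15.93
ee_pos: [583.8, -37.0, 68.4]
tool_rot: [-0.067, 0.067, -0.704, 0.704]
ft_force: [-0.6, 0.8, -1.7]
gripper_width: 0.546
```

>>> step_arm(
  steps=[
    [0,0.01,0,0,0,0],
    [0,0.01,0,0,0,0],
    [0,0,0,0,0,0],
  ],
)

```text
t: 16.18
ee_pos: [583.7, -37.0, 66.0]
tool_rot: [0.067, -0.067, 0.704, -0.704]
ft_force: [-0.4, 0.1, -2.4]
gripper_width: 0.551
```

>>> step_arm(
  steps=[
    [0,0.01,0,0,0,0],
    [0,0,0,0,0,0],
  ],
)

```text
t: 16.35
ee_pos: [583.7, -37.1, 65.1]
tool_rot: [0.067, -0.067, 0.704, -0.704]
ft_force: [-0.3, -0.1, -1.8]
gripper_width: 0.548
```

>>> step_arm(
  steps=[
    [0,0.006,0,0,0,0],
    [0,0,0,0,0,0],
  ],
)

```text
t: 16.52
ee_pos: [583.8, -37.1, 64.6]
tool_rot: [0.067, -0.067, 0.704, -0.704]
ft_force: [0.7, -0.3, -2.0]
gripper_width: 0.55
```

>>> step_arm(
  steps=[
    [0,0.006,0,0,0,0],
    [0,0,0,0,0,0],
  ],
)

```text
t: 16.68
ee_pos: [583.8, -37.1, 64.0]
tool_rot: [0.067, -0.067, 0.704, -0.704]
ft_force: [0.4, -0.1, -1.1]
gripper_width: 0.55
```

>>> step_arm(
  steps=[
    [0,0.005,0,0,0,0],
    [0,0,0,0,0,0],
  ],
)

```text
t: 16.85
ee_pos: [583.9, -37.1, 64.0]
tool_rot: [0.067, -0.067, 0.704, -0.704]
ft_force: [-1.8, -0.1, 4.1]
gripper_width: 0.55
```

The bottle is touching with about 5 N. I'll release, then lift straight up.

>>> step_arm(
  steps=[
    [0,0,0,0,0,0],
    [0,0,0,0,0,0],
    [0,0,0,0,0,0],
    [0,0,0,0,0,0],
    [0,0,0,0,0,0],
    [0,0,0,0,0,0],
    [0,0,0,0,0,0],
    [0,0,0,0,0,0],
    [0,-0.1,0,0,0,0],
    [0,-0.25,0,0,0,0],
    [0,-0.35,0,0,0,0],
    [0,-0.35,0,0,0,0],
    [0,-0.35,0,0,0,0],
    [0,-0.2,0,0,0,0],
    [0.3,0,0,0,0,0],
    [0.4,0,0,0,0,0],
    [0.2,0,0,0,0,0],
    [0,0,0,0,0,0],
    [0,0,0,0,0,0],
  ],
  hand=1,
)

```text
t: 18.43
ee_pos: [495.1, -54.3, 224.7]
tool_rot: [-0.068, 0.067, -0.704, 0.704]
ft_force: [1.0, -0.2, 0.1]
gripper_width: 1.002
```

```bash
python3 w.py
python3 - <<'E'
from ring import *
im,P=cloud('wrist'); cv2.imwrite('pics/w6.png',im); ring(im,P,20)
m=(abs(P[...,0]-583)<50)&(abs(P[...,1]+38)<50)
for lo,hi in((30,55),(55,75),(103,115)):
    q=P[m&(P[...,2]>lo)&(P[...,2]<hi)]
    if len(q)>5:
        (x,y),r=cv2.minEnclosingCircle(q[:,:2].astype(np.float32)); print(lo,hi,len(q),q.mean(0).round(1),round(x,1),round(y,1),round(r,1))
print([(x['p'],np.round(x['centre'],1)) for l in('amber_bottle','ring_home') for x in env.place_of('wrist',l)[:1]])
E
```

```text
18.43 [495.1 -54.3 224.7] station xy -139.9 0.1 yawx 0.19 ay [ 0.002 -0.    -1.   ] F [ 1.01 -0.16  0.12] g 1.002
ring 1262 ((583.7720336914062, -37.41096115112305), (67.12171173095703, 67.30474090576172), 179.3989715576172) 24.78584375185754
103 115 3307 [583.  -37.  109.4] 582.5 -37.0 21.6
[]
```

View pics/w6.png

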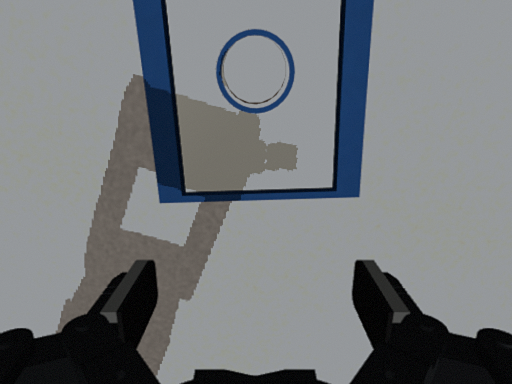

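The white cap sits centred in the ring at (255,67) and the plate still meets the lip. The cap centre is within about 1.5 mm of the ring centre, and the arm is clear.

```bash
python3 -c "
from workcell import env
print(env.finish_job())"
```

```text
the job is handed in; nothing more can be done
None
```

The plate is home against the lip, the amber bottle stands released in the blue ring, and I handed the job in at about 18.4 s. The system gave no verdict, so this rests on my own checks.

- **Plate:** I felt the glass at about 23 mm and dragged the plate with a shut fingertip. The highest press I read was 18 N. Near the end the drag force rose to about 8.6 N and levelled off, meaning the plate had reached its stop. The pictures showed white glass right up to the lip.
- **Bottle:** I set it down with about 5 N of contact and let go. In the last wrist view its cap centre was within about 1.5 mm of the ring centre. The cap top was at about 109 mm, which fits a bottle standing upright on the plate.
- **Robot and bystanders:** The gripper ended open, above everything and well clear. I came nowhere near the bystanders, but I did not measure their positions again at the end.
- **Checks that disagreed or failed:**
  - I first fitted the station's yaw as 0.19 rad, but the drag suggested about 0.22. I corrected the sideways path partway through.
  - The last bottle and ring detection on the wrist picture returned nothing, so the final positions come from the depth image alone.
  - I did not measure the bottle's tilt directly.

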